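# Fan the table markers in the tray and snap the keeper shut

### The arm

A 6-joint arm with a two-finger parallel gripper is mounted at the origin on the work surface. World frame = base frame: x ahead of the robot, y to its left, z up, the work surface at z = 0. Lengths are in m, angles in rad, forces in N, time in s.
With the tool pointing down it reaches from about 0.25 to 0.775 m from the base axis. Payload 4 kg.
Tool frame: the origin (TCP) lies midway between the tips of the shut fingers; the grasp point (between the pads) lies 19 mm behind it; z points along the fingers, y is the line along which they close (so a half turn about z gives the same grasp; the last joint's range is limited). The gripper opens to 94 mm and grips with 3 to 60 N. Pads are 16 mm wide; open, the fingers measure 119 mm over their backs; the gripper's body (75 mm by 177 mm) begins 78 mm behind the grasp point.
Start: joints at [-1.371, 0.087, 1.371, -0, 1.684, -0.103], TCP at [0.164, -0.525, 0.181] pointing down, gripper open.
Joint ranges: [-3.1, 3.1], [-0.76, 2.03], [0.27, 2.55], [-1.08, 4.22], [0.17, 2.65], [-2.57, 2.57]. Speed limits (rad/s): [2.79, 2.79, 3.14, 3.14, 3.14, 3.14].

### API

Orientations are given as [roll, pitch, yaw] about the fixed x, y, z axes, in that order (R = Rz(yaw) Ry(pitch) Rx(roll)).
In Python, from bench import get_obs, snapshot, close_job gives the robot as it stands. The module is installed in compiled form; this text tells all that it offers.
- The arm moves only by the tool drive_tool, never from a script. Its argument "commands" is a list of rows, each a list of 6 numbers: the shift along the tool's x, y, z in units of 0.04 m (1.0 is 0.04 m), then the turn, a rotation vector about the tool's x, y, z in units of 0.1 rad (1.0 is 0.1 rad). In form: [[dx, dy, dz, wx, wy, wz], ...]. A call has 1 to 20 rows; each row shifts and turns the commanded pose from where the row before left it, along the tool's axes as they then stand; what a row does not reach is not made up. A row lasts 1/8 s, in which the tool goes at most 62.5 mm and 10.7 degrees, less where a joint would pass 70% of its speed; a pose out of reach is approached as far as the arm can. A call with a number of a shift or a turn outside -1 to 1 is refused whole. A call with a gripper value outside its range is refused whole. "gripper" is the closure, from 0 (fully open) to 1 (shut), set as the call begins (left out, the last holds). The fingers move at their own pace and stop on an object; the grip force is fixed at half the most. Time passes only in rows, so rows that do not move let the fingers close. It gives the time, the measured TCP pose, the force, the opening and the grip force at its end, in the units of the state.
- get_obs(): the state, without advancing time (a new reading comes with each control period).
- snapshot(name): name is "scene" or "top" or "wrist"; returns a dict with "image" (480x640x3 uint8, blue, green, red), "range_z" (480x640 float32, m along the optical axis (not along the pixel's ray), 0 where there is no reading), "fx", "fy", "cx", "cy" (pixels), "rvec" (rotation vector, rad) and "tvec" (3), from world to camera coordinates, as OpenCV has them. Camera axes: x right, y down, z forward; pixel columns grow to the right and rows downward; lengths in m; the calibration is good to about 2 mm. A picture is of the moment at which its call begins.
- close_job(): hands the job in; it is judged then, once.
The state is a dict: "time": time; "joint_positions": joint angles; "qvel": joint speeds; "joint_torque": joint torques, N m; "tool_pos": TCP position; "ee_rot": TCP orientation; "wrist_force": force on the tool from outside, world axes, zero at the start; "wrist_torque": the same for the moment, N m; "width": finger opening in m; "finger_force": force on a finger pad.
Only numpy, scipy, OpenCV 4.12 (cv2) and the standard library are available. Lean on these libraries where they do the work, as an engineer would, in place of code of your own. Each camera call takes 0.05 s, during which the arm holds its last target. There are 200 camera calls.

### The job

Lay the yellow table marker from the sloping stand onto the red one in the tray, and then the blue one onto the yellow, like roof shingles in one straight line along the middle of the tray: each covers about half of the one before and its other end lies down on the tray floor. Then swing the tray's keeper bar over the fan and press it down until it snaps fully shut and stays. Keep the red marker in its place, and leave the green marker on the stand and everything else on the table where it is.

Things in the scene. Friction and masses are not known exactly. Their poses are not given: they have to be found in the camera images.
- tray: grey metal tray fixed to the table, 138 (x) x 270 (y) mm; origin at the centre of its underside, z up, y along its length. Inner width 128, inner length 260; side walls rise 12, end walls 18 mm above the floor. A keeper bar is hinged on the +x side at y = 0; a steel latch post (16 x 14, 54 high) stands at x = -71, y = 27 mm
- tray_floor (a point): centre of the tray floor, 6 mm above the tray's origin, same axes. The fan runs along x = 0 towards +y from a wooden starter strip at the -y end; red lies half over the strip, its low end at about y = -24 mm. Markers spaced 46 mm along y lie parallel on each other at 10 degrees, the end towards -y raised, centres 11.8 mm above the floor
- red_c (a point): red marker, already in the tray; a flat rectangular plastic table marker, 90 long (its x) x 46 wide (its y) x 8 mm thick (its z), 40 g; the point is its centre, half-way up. Its x points along the fan (tray +y), down the slope to the end that lies on the tray floor
- yellow_c (a point): yellow marker, in one of the stand's three bays; a flat rectangular plastic table marker, 90 long (its x) x 46 wide (its y) x 8 mm thick (its z), 40 g; the point is its centre, half-way up. There x points up the 35 degree slope, z straight out of the sloping face (up and towards the robot). It lies loose on a rail 26 wide, 12 mm high: both long edges overhang freely by 10 mm; a lip stops its lower end. It comes off along its z
- blue_c (a point): blue marker, in another bay, lying in the same way; a flat rectangular plastic table marker, 90 long (its x) x 46 wide (its y) x 8 mm thick (its z), 40 g; the point is its centre, half-way up. 
- green_c (a point): green marker, in the remaining bay, lying in the same way, to be left there; a flat rectangular plastic table marker, 90 long (its x) x 46 wide (its y) x 8 mm thick (its z), 40 g; the point is its centre, half-way up. 
- keeper (a joint): angle of the keeper bar (rad): 0 shut, level across the tray, its underside 32 mm above the floor; 1.7 to 1.95 at the start (leaning back), 2.0 at most. Aluminium with a red end, 155 mm from hinge to end, 24 wide, 6 thick. It stays at any angle (1 N moves it); from 0.08 to 0.03 rad it needs a push of up to 5 N past a sprung ball, then it snaps to 0 and is held
- keeper_hinge (a point): the keeper's hinge axis (it runs along tray y), 76 mm from the tray's centre line on its +x side and 41 mm above the table; axes as the tray's
- keeper_tip (a point): point on the keeper's outer face (the top when shut), on its centre line, 145 mm from the hinge and 10 mm short of its free end. Axes move with the bar: -x points from hinge to free end, z out of the outer face
- stand: plywood stand fixed to the table, 130 mm deep, 310 wide (its y), 90 high; origin at the centre of its underside; its face slopes up away from the robot (+x) at 35 degrees with three bays at y = -100, 0 and 100 mm
- pencup: white cup of pens, 72 mm wide, 150 high with pens, loose; origin under its centre; to be left
- dish_a: brass footed dish, 148 mm wide, 66 high, loose; origin under its centre; to be left
- tape: orange roll of tape lying flat, 90 mm wide, 24 high, loose; origin under its centre; to be left
- mug: white mug, 80 mm wide, 95 high, loose; origin under its centre; to be left

How it is judged:
By the outcome, as a careful person would: the job done as asked, in the order asked, and still so for the second after the job is handed in, with the robot touching nothing.
It also fails if it takes over 64 s, if anything falls off the work surface, if the arm or the gripper's body presses on something with over 40 N, if the wrist force passes 120 N, or if a joint passes its speed limit or range.

## Working session

There is one attempt and no reset: what is moved stays moved. The work goes in short steps, Python scripts to look and compute and a tool call to move; the robot and the scene stay as the last step left them, time stands still between calls to the robot, and variables do not carry over. Pictures are saved under pics/ and viewed, at most 12 in all, crops included, and the job is handed in when it is done.

Besides the shell and the picture viewer there is one more tool, called after "Emit:" as name([rows], argument=value, ...), one row to a line, values as JSON. drive_tool: Moves the arm, as the interface text tells. Its arguments: {"type":"object","properties":{"commands":{"type":"array"},"gripper":{"type":"number"}},"required":["commands"]}

```bash
mkdir -p pics; python3 - <<'E'
from bench import *
import cv2,numpy as np,pickle
o=get_obs();print(o)
d={n:snapshot(n) for n in("scene","top","wrist")}
pickle.dump(d,open('s0.pkl','wb'))
for n in d:
    c=d[n];R=cv2.Rodrigues(c['rvec'])[0];print(n,-R.T@np.array(c['tvec']).ravel(),R[2],c['fx'],c['cx'],c['cy'],(c['range_z']>0).mean())
cv2.imwrite('pics/top0.png',d['top']['image']);cv2.imwrite('pics/scene0.png',d['scene']['image'])
E
```

```text
{'time': 0.0, 'joint_positions': array([-1.37110573e+00,  8.79448472e-02,  1.37226087e+00,  1.65964966e-05,
        1.68356355e+00, -1.03104387e-01]), 'qvel': array([-0.00089578, -0.000883  ,  0.00029771, -0.00088523,  0.00037418,
        0.00021259]), 'joint_torque': array([ 8.87428541e-04, -3.40182424e+01, -3.02423930e+01,  7.19009293e-02,
        3.32284695e-02, -1.74598454e-04]), 'tool_pos': array([ 0.16388461, -0.52439262,  0.18010641]), 'ee_rot': array([-3.13942930e+00, -2.40428330e-04,  3.02796575e-01]), 'wrist_force': array([-0.43134861, -0.14313526, -0.52491827]), 'wrist_torque': array([-0.03716144, -0.04924771,  0.0308394 ]), 'finger_force': 0.0, 'width': 0.09379802653441856}
scene [1.51791942 0.15871142 1.15157252] [-0.65980224 -0.06006761 -0.74903464] 596.2471923266434 316.90828380884835 240.160345821635 0.9960677083333334
top [0.40690712 0.09456285 1.33245883] [ 0.14180966  0.00392473 -0.98988616] 594.9920381732938 314.6642078034354 247.83680076205144 0.9958951822916666
wrist [ 0.2399747  -0.50109569  0.38283495] [-0.25868739 -0.07888176 -0.96273491] 335.8491487634422 321.1544246626859 241.57941943343195 0.996044921875
```

View pics/top0.png

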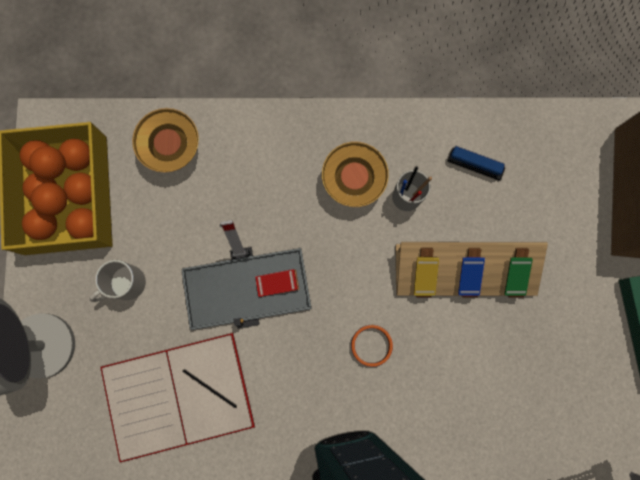

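View pics/scene0.png

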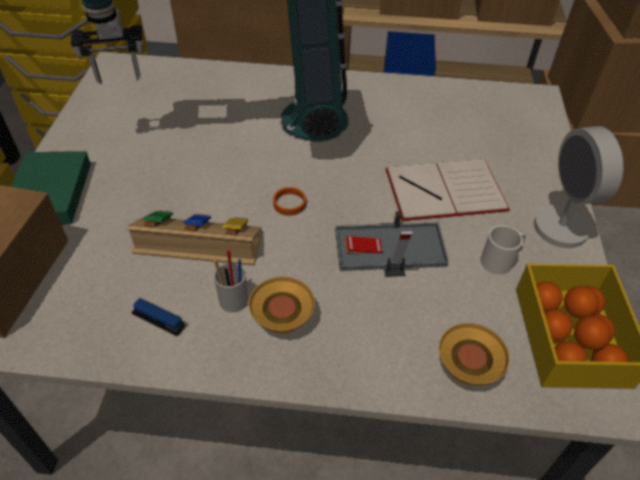

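The top view shows the tray at (247,288) with red at (277,283), the keeper leaning back at (232,240), and yellow, blue and green at (427,277), (472,276) and (518,277). The stand face rises towards the dishes (+x).

```bash
cat > h.py <<'E'
import cv2,numpy as np
def cloud(c):
    R=cv2.Rodrigues(np.array(c['rvec'],float))[0];t=np.array(c['tvec'],float).ravel()
    v,u=np.mgrid[:480,:640];z=c['range_z']
    P=np.stack([(u-c['cx'])/c['fx']*z,(v-c['cy'])/c['fy']*z,z],-1)
    return (P-t)@R
H={'yellow':((20,120,60),(35,255,255)),'blue':((105,120,40),(130,255,255)),'green':((50,100,30),(85,255,255)),'red':((172,150,60),(180,255,255)),'red2':((0,190,60),(4,255,255))}
def mask(c,n):
    h=cv2.cvtColor(c['image'],cv2.COLOR_BGR2HSV);m=cv2.inRange(h,*H[n])
    if n=='red':m|=cv2.inRange(h,*H['red2'])
    return m
def blob(c,n,box):
    m=mask(c,n);x0,y0,x1,y1=box;k=np.zeros_like(m);k[y0:y1,x0:x1]=255
    m=cv2.morphologyEx(m&k,cv2.MORPH_CLOSE,np.ones((5,5)))
    cs=cv2.findContours(m,cv2.RETR_EXTERNAL,cv2.CHAIN_APPROX_NONE)[0]
    return max(cs,key=cv2.contourArea)
def rays(c,px):
    R=cv2.Rodrigues(np.array(c['rvec'],float))[0];t=np.array(c['tvec'],float).ravel()
    px=np.atleast_2d(px).astype(float)
    d=np.c_[(px[:,0]-c['cx'])/c['fx'],(px[:,1]-c['cy'])/c['fy'],np.ones(len(px))]@R
    return -R.T@t,d
def onplane(c,px,p0,n):
    o,d=rays(c,px);return o+d*((np.asarray(p0)-o)@n/(d@n))[:,None]
def proj(c,P):
    return cv2.projectPoints(np.atleast_2d(P).astype(float),np.array(c['rvec'],float),np.array(c['tvec'],float),np.array([[c['fx'],0,c['cx']],[0,c['fy'],c['cy']],[0,0,1.]]),None)[0][:,0]
def fitplane(P):
    for _ in range(3):
        m=P.mean(0);n=np.linalg.svd(P-m,full_matrices=False)[2][2];n*=np.sign(n[2]);r=(P-m)@n;P=P[abs(r)<max(.004,1.5*r.std())]
    return m,n
E
python3 - <<'E'
from h import *;import pickle
d=pickle.load(open('s0.pkl','rb'));c=d['top'];W=cloud(c)
print('table z',np.median(W[380:420,430:500,2]))
for n,b in (('yellow',(405,235,450,305)),('blue',(450,235,495,305)),('green',(497,235,540,305)),('red',(240,255,310,310)),('red',(210,215,245,240))):
    k=blob(c,n,b);m=np.zeros((480,640),np.uint8);cv2.drawContours(m,[k],-1,1,-1);me=cv2.erode(m,np.ones((3,3)))
    p0,nn=fitplane(W[me>0]);
    q=onplane(c,cv2.boxPoints(cv2.minAreaRect(k)),p0,nn);ct=q.mean(0)
    print(n,p0.round(4),nn.round(3),'rect centre',ct.round(4),'sides',np.linalg.norm(np.diff(q,axis=0),axis=1).round(3));print(q.round(4).tolist())
# tray outline
h=cv2.cvtColor(c['image'],cv2.COLOR_BGR2HSV)
reg=W[240:340,170:330]
for px in [(200,300),(220,290),(240,290),(285,305)]:print(px,W[px[1],px[0]].round(4),h[px[1],px[0]])
cv2.imwrite('pics/tr.png',cv2.resize(c['image'][210:340,170:320],None,fx=5,fy=4.6,interpolation=cv2.INTER_CUBIC))
E
```

```text
table z 0.0002473358786391021
yellow [ 0.5263 -0.136   0.0743] [-0.262 -0.953  0.154] rect centre [0.3945 0.12   1.4316] sides [0.115 0.84  0.33 ]
[[0.4269, 0.0439, 1.0167], [0.4333, 0.0606, 1.1306], [0.3287, 0.2218, 1.9481], [0.3891, 0.1538, 1.6312]]
blue [ 0.526  -0.2306  0.0777] [-0.301 -0.929  0.215] rect centre [0.4011 0.1099 1.3748] sides [0.098 0.527 0.196]
[[0.4221, 0.0388, 1.0969], [0.425, 0.06, 1.1927], [0.3613, 0.1973, 1.6971], [0.3961, 0.1433, 1.5123]]
green [ 0.5261 -0.3327  0.0699] [-0.574 -0.015  0.818] rect centre [ 0.5251 -0.3329  0.0692] sides [0.097 0.045 0.097]
[[0.4889, -0.3101, 0.0442], [0.5682, -0.3103, 0.0998], [0.5616, -0.3548, 0.0943], [0.4818, -0.3562, 0.0383]]
red [0.5159 0.1824 0.023 ] [-0.03   0.175  0.984] rect centre [0.5167 0.1849 0.0226] sides [0.088 0.042 0.087]
[[0.5308, 0.2314, 0.0148], [0.544, 0.1461, 0.0303], [0.5027, 0.1387, 0.0304], [0.4891, 0.2235, 0.0149]]
red [0.6153 0.2698 0.1746] [-0.997 -0.042  0.057] rect centre [0.6153 0.2698 0.1745] sides [0.022 0.032 0.023]
[[0.6155, 0.2777, 0.185], [0.617, 0.2588, 0.1961], [0.615, 0.2617, 0.1644], [0.6135, 0.2811, 0.1526]]
(200, 300) [0.48   0.3546 0.0092] [60  8 93]
(220, 290) [0.5025 0.3114 0.0045] [60  8 94]
(240, 290) [0.5021 0.2662 0.0085] [60  8 95]
(285, 305) [0.4687 0.1659 0.0063] [70  8 96]
```

View pics/tr.png

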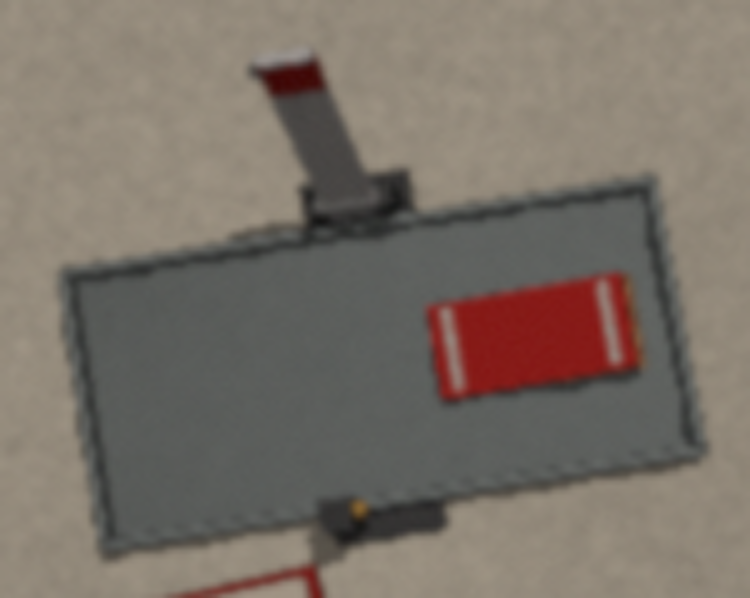

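The crop shows the tray outline corners at about (183,269), (300,249), (311,309) and (191,330) in full-image pixels. Red lies near the -y end (right) and the post is at the lower edge, around (240,321).

```bash
python3 - <<'E'
from h import *;import pickle
d=pickle.load(open('s0.pkl','rb'));c=d['top'];W=cloud(c)
q=onplane(c,[(183.2,268.9),(300.2,249.3),(310.4,308.7),(191.2,330)],[0,0,.021],np.array([0,0,1.]))
print(q.round(4).tolist(),q.mean(0),np.linalg.norm(np.diff(q,axis=0),axis=1))
e=(q[0]-q[1])/2+(q[3]-q[2])/2;f=(q[1]-q[2])+(q[0]-q[3]);print('y axis ang',np.degrees(np.arctan2(e[1],e[0])),'x ang',np.degrees(np.arctan2(f[1],f[0])))
n=np.array([-.5736,0,.8192])
for nm,b,p in (('yellow',(412,235,441,299),(.526,-.136,.07)),('blue',(457,235,486,299),(.526,-.23,.07)),('green',(504,235,533,299),(.526,-.333,.07))):
    k=blob(c,nm,b);m=np.zeros((480,640),np.uint8);cv2.drawContours(m,[k],-1,1,-1);m=cv2.erode(m,np.ones((5,5)))
    P=W[m>0];s=np.median(P@n);p0=n*s
    x=cv2.boundingRect(k);Q=onplane(c,cv2.boxPoints(cv2.minAreaRect(k)),p0,n)
    print(nm,s,P.mean(0).round(4),'rect',Q.mean(0).round(4),np.linalg.norm(np.diff(Q,axis=0),axis=1).round(3),cv2.minAreaRect(k))
s=d['scene'];print(proj(s,[.526,-.136,.07]),proj(s,[.526,-.333,.07]))
# stand edge corners in top view, for yaw: front bottom
E
```

```text
[[0.5482, 0.3914, 0.021], [0.5916, 0.132, 0.021], [0.4599, 0.1093, 0.021], [0.414, 0.3699, 0.021]] [0.50341586 0.25063365 0.021     ] [0.26298923 0.1336232  0.2645427 ]
y axis ang 99.73616122677234 x ang 9.4207536968747
yellow -0.24470221191548835 [ 0.5265 -0.1364  0.072 ] rect [ 0.526  -0.1369  0.0696] [0.097 0.048 0.098] ((425.8647766113281, 275.9877014160156), (22.905542373657227, 40.01679992675781), 5.19442892074585)
blue -0.24478663349956206 [ 0.526  -0.2312  0.0746] rect [ 0.5259 -0.2328  0.0694] [0.094 0.044 0.094] ((470.9385070800781, 275.9923400878906), (20.71380043029785, 38.69883346557617), 7.125016689300537)
green -0.24458934295759707 [ 0.526  -0.3319  0.0722] rect [ 0.5251 -0.3329  0.0691] [0.097 0.045 0.097] ((518.0405883789062, 276.25677490234375), (20.878671646118164, 40.27775192260742), 9.462322235107422)
[[235.45717877 220.80172994]] [[157.95874076 213.78028249]]
```

```bash
cat >> h.py <<'E'
from scipy.spatial.transform import Rotation as Ro
from scipy.linalg import expm,logm
def T(p,rpy):
    M=np.eye(4);M[:3,:3]=Ro.from_euler('xyz',rpy).as_matrix();M[:3,3]=p;return M
def cur():
    from bench import get_obs
    o=get_obs();return T(o['tool_pos'],o['ee_rot'])
def plan(A,B,n=None):
    D=np.linalg.inv(A)@B;L=np.real(logm(D))
    for k in range(1,60):
        if n and k<n: continue
        S=expm(L/k);row=np.r_[S[:3,3]/.04,Ro.from_matrix(S[:3,:3]).as_rotvec()/.1]
        if abs(row).max()<=.95:break
    print('n',k,'row',row.round(3).tolist(),'path',[(A@expm(L*f))[:3,3].round(3).tolist() for f in(.25,.5,.75)])
PI=np.pi
def mk(p,pitch,yaw,dx=0,dz=0): # tool pose at marker centre p, marker frame offset
    M=T(p,[PI,pitch,yaw]);M[:3,3]+=M[:3,0]*dx-M[:3,2]*dz;return M
E
python3 - <<'E'
from h import *
plan(cur(),mk([.528,-.137,.0663],-.611,0,.008,.11))
E
```

```text
n 10 row [0.891, -0.832, 0.29, -0.094, 0.606, 0.293] path [[0.228, -0.42, 0.155], [0.302, -0.32, 0.143], [0.384, -0.225, 0.144]]
```

Emit:
drive_tool([
  [0.89,-0.83,0.29,-0.09,0.61,0.29],
  [0.89,-0.83,0.29,-0.09,0.61,0.29],
  [0.89,-0.83,0.29,-0.09,0.61,0.29],
  [0.89,-0.83,0.29,-0.09,0.61,0.29],
  [0.89,-0.83,0.29,-0.09,0.61,0.29],
  [0.89,-0.83,0.29,-0.09,0.61,0.29],
  [0.89,-0.83,0.29,-0.09,0.61,0.29],
  [0.89,-0.83,0.29,-0.09,0.61,0.29],
  [0.89,-0.83,0.29,-0.09,0.61,0.29],
  [0.89,-0.83,0.29,-0.09,0.61,0.29],
  [0,0,0,0,0,0],
], gripper=0.2)

```text
time: 1.52
tool_pos: [0.4709, -0.1344, 0.1619]
ee_rot: [-3.139, -0.614, 0.009]
wrist_force: [0.3, 0.2, -0.7]
width: 0.0752
finger_force: 0.0
```

```bash
python3 - <<'E'
from h import *;from bench import *;import pickle
o=get_obs();print(o['time'],o['tool_pos'],o['ee_rot'],o['joint_positions'].round(2),o['width'])
c=snapshot('wrist');pickle.dump(c,open('s1.pkl','wb'));cv2.imwrite('pics/w1.png',c['image'])
for n,p in(('y',[.528,-.137,.0663]),('b',[.528,-.233,.0663])):print(n,proj(c,p))
E
```

```text
1.525 [ 0.47088346 -0.13444589  0.16193794] [-3.13923463 -0.61433966  0.00884845] [-0.69 -0.51  2.03  0.42  1.16  0.79] 0.07516650324014117
y [[324.95405829 240.91973906]]
b [[424.2430862  241.86989578]]
```

View pics/w1.png

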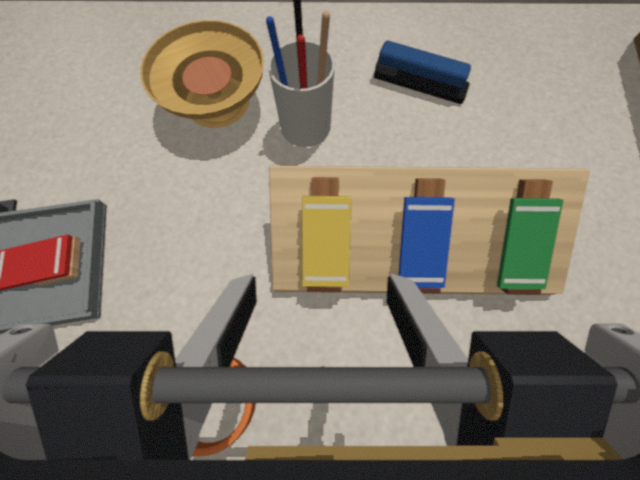

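The wrist view shows yellow at (326,242), blue at (427,242) and green at (531,244), squarely in their bays. The fingertips are near (250,280) and (395,280).

```bash
python3 - <<'E'
from h import *;import pickle
c=pickle.load(open('s1.pkl','rb'));W=cloud(c)
for nm,b in(('yellow',(295,185,360,300)),('blue',(390,185,462,295)),('green',(490,185,570,300))):
    k=blob(c,nm,b);m=np.zeros((480,640),np.uint8);cv2.drawContours(m,[k],-1,1,-1);m=cv2.erode(m,np.ones((7,7)))
    p0,n=fitplane(W[m>0])
    a=cv2.approxPolyDP(cv2.convexHull(k),5,True)[:,0]
    q=onplane(c,k[:,0],p0,n);ex=np.array([n[2],0,-n[0]]);ex/=np.linalg.norm(ex);ey=np.cross(n,ex)
    r=cv2.minAreaRect(np.c_[(q-p0)@ex,(q-p0)@ey].astype(np.float32));ct=p0+ex*r[0][0]+ey*r[0][1]
    print(nm,n.round(3),'top centre',ct.round(4),'centre',(ct-.004*n).round(4),np.round(r[1],4),r[2])
E
```

```text
yellow [-0.024 -1.     0.002] top centre [ 0.0018 -0.1216  1.72  ] centre [ 0.0019 -0.1176  1.72  ] [3.4499 0.3436] 18.10618019104004
blue [-0.574 -0.     0.819] top centre [ 0.5256 -0.2328  0.0679] centre [ 0.5279 -0.2328  0.0647] [0.0897 0.0454] 0.13482855260372162
green [-0.574 -0.002  0.819] top centre [ 0.5255 -0.3319  0.068 ] centre [ 0.5278 -0.3319  0.0647] [0.0898 0.0478] 0.04985716566443443
```

```bash
python3 - <<'E'
from h import *;import pickle
c=pickle.load(open('s1.pkl','rb'))
h=cv2.cvtColor(c['image'],cv2.COLOR_BGR2HSV);print(h[240,290:365:6].tolist())
m=cv2.inRange(h,(20,190,60),(35,255,255));m[:185]=0;m[300:]=0;m[:,:290]=0;m[:,365:]=0
m=cv2.morphologyEx(m,cv2.MORPH_CLOSE,np.ones((9,9)))
r=cv2.minAreaRect(cv2.findNonZero(m));print(r)
n=np.array([-.5736,0,.8192]);print(onplane(c,cv2.boxPoints(r),[.5256,-.2328,.0679],n).round(4),onplane(c,[r[0]],[.5256,-.2328,.0679],n))
for y in(-.135,-.137):plan(cur(),mk([.528,y,.0647],-.611,0,.008,-.007))
E
```

```text
[[19, 85, 184], [19, 89, 169], [21, 131, 156], [23, 154, 182], [23, 154, 184], [23, 152, 183], [23, 155, 183], [24, 155, 183], [23, 152, 183], [23, 156, 182], [21, 107, 174], [18, 88, 185], [18, 85, 183]]Traceback (most recent call last):
  File "<stdin>", line 6, in <module>
cv2.error: OpenCV(4.12.0) /io/opencv/modules/imgproc/src/convhull.cpp:143: error: (-215:Assertion failed) total >= 0 && (depth == CV_32F || depth == CV_32S) in function 'convexHull'
```

```bash
sed -i 's/(20,120,60)/(20,138,60)/' h.py; python3 - <<'E'
from h import *;import pickle
c=pickle.load(open('s1.pkl','rb'))
r=cv2.minAreaRect(blob(c,'yellow',(290,185,365,300)));print(r)
n=np.array([-.5736,0,.8192]);print(onplane(c,cv2.boxPoints(r),[.5256,-.2328,.0679],n).round(4).tolist(),onplane(c,[r[0]],[.5256,-.2328,.0679],n))
for y in(-.135,-.137):plan(cur(),mk([.528,y,.0647],-.611,0,.008,-.007))
E
```

```text
((326.0, 241.0), (90.0, 48.0), 90.0)
[[0.5622, -0.1153, 0.0936], [0.5626, -0.1597, 0.0938], [0.4891, -0.1624, 0.0423], [0.4887, -0.1146, 0.042]] [[ 0.52700715 -0.13798879  0.06888528]]
n 4 row [-0.005, -0.005, 0.748, -0.014, -0.006, 0.014] path [[0.487, -0.136, 0.137], [0.505, -0.135, 0.113], [0.522, -0.135, 0.088]]
n 4 row [-0.005, 0.008, 0.748, -0.014, -0.006, 0.014] path [[0.487, -0.136, 0.137], [0.505, -0.136, 0.113], [0.522, -0.137, 0.088]]
```

Emit:
drive_tool([
  [0,0.02,0.9,0,0,0],
  [0,0.02,0.9,0,0,0],
  [0,0,0.6,0,0,0],
  [0,0,0.4,0,0,0],
  [0,0,0.19,0,0,0],
  [0,0,0,0,0,0],
])

```text
time: 2.33
tool_pos: [0.539, -0.1398, 0.064]
ee_rot: [-3.139, -0.613, 0.001]
wrist_force: [0.1, 0.0, 0.9]
width: 0.0755
finger_force: 0.0
```

Emit:
drive_tool([
  [0,0,0,0,0,0],
  [0,0,0,0,0,0],
  [0,0,0,0,0,0],
  [0,0,0,0,0,0],
], gripper=1)

```text
time: 2.82
tool_pos: [0.5395, -0.139, 0.0649]
ee_rot: [-3.14, -0.615, 0.003]
wrist_force: [0.2, -0.0, 0.6]
width: 0.0389
finger_force: 0.0
```

```bash
python3 - <<'E'
from h import *;from bench import *
o=get_obs();print(o['tool_pos'],o['ee_rot'],o['wrist_force'],o['joint_positions'].round(2))
A=cur()
print((np.linalg.inv(A)@mk([.528,-.1375,.0647],-.611,0,0,0))[:3,3])
def lift(A,d):B=A.copy();B[:3,3]-=A[:3,2]*d;return B
L=lift(A,.12)
# tray target, marker centre 
yaw=np.radians(9.6);t=np.array([.503,.2505,.006]);ex=np.array([np.cos(yaw),np.sin(yaw),0]);ey=np.array([-np.sin(yaw),np.cos(yaw),0])
m=t+ey*-.0223+[0,0,.0118]
plan(L,mk(m,.1745,yaw+PI/2,.008,.12-.007))
E
```

```text
[ 0.53951657 -0.13897099  0.06490661] [-3.13982696e+00 -6.14825495e-01  2.94448872e-03] [ 0.23257872 -0.04462787  0.57966145] [-0.57 -0.26  2.07  0.43  0.85  0.79]
[-0.00952319 -0.00151632 -0.00646897]
n 19 row [0.461, -0.372, 0.116, 0.203, -0.305, -0.909] path [[0.543, -0.054, 0.186], [0.576, 0.054, 0.184], [0.562, 0.165, 0.162]]
```

```bash
python3 - <<'E'
from h import *;from bench import *;import pickle
c=snapshot('wrist');pickle.dump(c,open('s2.pkl','wb'));o=get_obs();print(o['width'],o['finger_force'])
cv2.imwrite('pics/w2.png',c['image'])
E
```

```text
0.034603383037708595 0.0
```

View pics/w2.png

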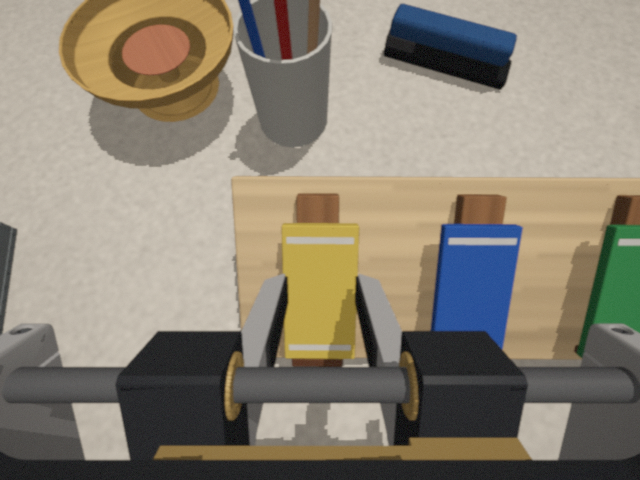

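The image shows the fingers flanking yellow at (285,290) and (360,290), but the opening reads under 46 mm, so the tips may be above the marker.

```bash
python3 - <<'E'
from h import *;import pickle
c=pickle.load(open('s2.pkl','rb'));W=cloud(c);n=np.array([-.5736,0,.8192]);S=W@n+.2453
print('TCP px',proj(c,[.5395,-.139,.0649]))
for v in(280,285,290,300,310,320):print(v,[(u,int(S[v,u]*1000),int(W[v,u,1]*1000)) for u in(262,270,276,281,284,287,292,320,352,356,359,362,366,372,380)])
E
```

```text
TCP px [[321.71320799 274.66477219]]
280 [(262, -20, -98), (270, 21, -110), (276, 21, -114), (281, 22, -117), (284, 18, -118), (287, 16, -119), (292, 0, -120), (320, -1, -137), (352, 0, -157), (356, 15, -158), (359, 18, -159), (362, 21, -160), (366, 22, -162), (372, 22, -166), (380, -20, -178)]
285 [(262, 29, -108), (270, 27, -111), (276, 28, -115), (281, 29, -117), (284, 24, -118), (287, 15, -119), (292, 0, -120), (320, -1, -137), (352, 0, -157), (356, 16, -158), (359, 25, -158), (362, 29, -159), (366, 28, -162), (372, 29, -165), (380, 28, -169)]
290 [(262, 35, -109), (270, 34, -112), (276, 34, -116), (281, 30, -117), (284, 31, -119), (287, 17, -119), (292, -1, -120), (320, 0, -137), (352, 0, -157), (356, 17, -158), (359, 30, -158), (362, 31, -159), (366, 35, -161), (372, 34, -164), (380, 34, -168)]
300 [(262, 46, -111), (270, 47, -114), (276, 46, -117), (281, 44, -119), (284, 32, -119), (287, 18, -119), (292, 0, -120), (320, 0, -137), (352, -1, -157), (356, 19, -158), (359, 32, -158), (362, 44, -158), (366, 47, -159), (372, 46, -162), (380, 45, -166)]
310 [(262, 55, -112), (270, 56, -116), (276, 53, -118), (281, 46, -119), (284, 34, -119), (287, 0, -117), (292, 0, -120), (320, -1, -138), (352, -1, -158), (356, -1, -160), (359, 34, -158), (362, 45, -158), (366, 53, -159), (372, 56, -161), (380, 56, -164)]
320 [(262, 65, -114), (270, 65, -117), (276, 63, -119), (281, 46, -119), (284, 34, -119), (287, 0, -117), (292, 1, -120), (320, 0, -138), (352, 0, -158), (356, -20, -163), (359, 34, -158), (362, 46, -158), (366, 60, -158), (372, 65, -160), (380, 66, -163)]
```

```bash
python3 - <<'E'
from h import *;import pickle
c=pickle.load(open('s2.pkl','rb'));W=cloud(c);A=np.linalg.inv(T([.5395,-.139,.0649],[-3.14,-.615,.003]))
for v,u in((278,275),(279,280),(280,284),(285,285),(295,270),(330,270),(279,365),(285,320)):print(v,u,(A[:3,:3]@W[v,u]+A[:3,3]).round(4),c['range_z'][v,u])
from bench import get_obs
R=cv2.Rodrigues(c['rvec'])[0];print('cam in tool',A[:3,:3]@(-R.T@c['tvec'])+A[:3,3],(A[:3,:3]@R[2]))
E
```

```text
278 275 [ 0.0097 -0.0257 -0.0298] 0.18475015
279 280 [ 0.01   -0.0227 -0.032 ] 0.18252549
280 284 [ 0.0082 -0.0209 -0.0291] 0.18577062
285 285 [ 0.0083 -0.0196 -0.0364] 0.17874573
295 270 [ 0.0096 -0.0253 -0.0518] 0.16359502
330 270 [ 0.0088 -0.0207 -0.0828] 0.13393718
279 365 [ 0.0095  0.0236 -0.0309] 0.18372306
285 320 [-0.0031 -0.0011 -0.0096] 0.20763634
cam in tool [ 0.07898905 -0.00029077 -0.20219764] [-2.70803751e-01 -3.80131157e-04  9.62634502e-01]
```

```bash
python3 - <<'E'
from h import *;import pickle
for f,p,r in(('s1.pkl',[.4709,-.1344,.1619],[-3.139,-.614,.009]),('s2.pkl',[.5395,-.139,.0649],[-3.14,-.615,.003])):
    c=pickle.load(open(f,'rb'));W=cloud(c);A=np.linalg.inv(T(p,r));Q=W@A[:3,:3].T+A[:3,3]
    m=(abs(Q[...,0])<.03)&(abs(Q[...,1])<.06)&(abs(Q[...,1])>.015)&(Q[...,2]<-.012)&(Q[...,2]>-.08)
    P=Q[m];print(f,m.sum(),'tip z',np.percentile(P[:,2],[90,98,99.5,100]).round(4));
    for s in(-1,1):
        K=P[(P[:,1]*s>0)];K=K[K[:,2]>-.05];print(s,'inner y',abs(K[:,1]).min(),'x',K[:,0].min(),K[:,0].max())
E
```

```text
s1.pkl 4391 tip z [-0.0337 -0.0258 -0.0236 -0.0221]
-1 inner y 0.03735059340093852 x -0.007986048572030613 0.010600202206461629
1 inner y 0.03719029981679575 x -0.007965370720690756 0.010447723506505635
s2.pkl 3477 tip z [-0.0336 -0.0255 -0.0232 -0.012 ]
-1 inner y 0.01763958003449627 x -0.025762572285535024 0.010448093929204427
1 inner y 0.015261568967720268 x -0.02994386642968716 0.010488117219209836
```

Emit:
drive_tool([
  [0,0,-0.1,0,0,0],
  [0,0,0,0,0,0],
  [0,0,0,0,0,0],
  [0,0,0.1,0,0,0],
  [0,0,0.2,0,0,0],
  [0,0,0.2,0,0,0],
  [0,0,0.1,0,0,0],
  [0,0,0,0,0,0],
], gripper=0.3)

```text
time: 3.88
tool_pos: [0.5509, -0.1386, 0.0475]
ee_rot: [-3.139, -0.613, 0.002]
wrist_force: [-0.8, -0.3, -0.2]
width: 0.0656
finger_force: 0.0
```

```bash
python3 - <<'E'
from h import *;from bench import *;import pickle
c=snapshot('wrist');o=get_obs();pickle.dump(c,open('s3.pkl','wb'));print(o['time'],o['width'],o['tool_pos'],o['ee_rot'],o['wrist_force'])
W=cloud(c);n=np.array([-.5736,0,.8192]);S=(W@n+.2453)*1000
for v in(262,266,270,274,278,282,286,290,300):print(v,[(u,int(S[v,u]),int(W[v,u,1]*1000)) for u in(254,258,262,266,270,276,285,320,355,365,370,374,378,382)])
E
```

```text
3.925 0.06611767188126239 [ 0.55098753 -0.13873897  0.04787675] [-3.13897993e+00 -6.13846012e-01  2.54665088e-03] [-0.43041458  0.63924223  0.21721951]
262 [(254, -20, -97), (258, -21, -100), (262, -20, -102), (266, -21, -104), (270, -20, -107), (276, -19, -111), (285, 0, -118), (320, 0, -137), (355, 0, -156), (365, -20, -164), (370, -20, -167), (374, -19, -169), (378, -20, -172), (382, -20, -174)]
266 [(254, -20, -97), (258, -22, -99), (262, -19, -102), (266, -20, -105), (270, -20, -107), (276, -20, -111), (285, -1, -118), (320, 0, -137), (355, -1, -156), (365, -20, -164), (370, -20, -167), (374, -21, -170), (378, -19, -172), (382, -20, -174)]
270 [(254, -19, -97), (258, -20, -100), (262, -21, -102), (266, -20, -104), (270, -20, -107), (276, -19, -111), (285, 0, -118), (320, 0, -137), (355, 0, -156), (365, -20, -164), (370, -20, -167), (374, -20, -170), (378, -21, -172), (382, -19, -174)]
274 [(254, -21, -97), (258, -7, -102), (262, -20, -102), (266, -20, -104), (270, -19, -107), (276, -21, -110), (285, 0, -118), (320, -1, -137), (355, 0, -156), (365, -20, -164), (370, -20, -167), (
[... 583 characters left out ...]
262, -1, -105), (266, -20, -104), (270, -20, -106), (276, -20, -110), (285, -1, -118), (320, 0, -137), (355, 0, -157), (365, -20, -165), (370, -20, -168), (374, -19, -170), (378, -20, -173), (382, 1, -171)]
290 [(254, 12, -104), (258, 9, -105), (262, 0, -105), (266, -19, -104), (270, -20, -106), (276, -20, -110), (285, 0, -118), (320, -1, -137), (355, 0, -156), (365, -20, -165), (370, -20, -168), (374, -21, -171), (378, -20, -173), (382, 0, -171)]
300 [(254, 170, -139), (258, 10, -105), (262, 170, -139), (266, -20, -104), (270, -19, -106), (276, -21, -110), (285, 0, -118), (320, -1, -137), (355, -1, -157), (365, -21, -165), (370, -20, -168), (374, -21, -171), (378, -9, -171), (382, 3, -171)]
```

The visible tips lie about 23 mm behind the reported TCP: that point is now inside the stand face with no force on the wrist. I'll allow for this offset from here on.

Emit:
drive_tool([
  [0,-0.03,0.08,0,0,0],
  [0,0,0,0,0,0],
])

```text
time: 4.18
tool_pos: [0.5528, -0.1375, 0.0455]
ee_rot: [-3.139, -0.614, 0.003]
wrist_force: [0.1, -0.0, 0.3]
width: 0.0659
finger_force: 0.0
```

Emit:
drive_tool([
  [0,0,0,0,0,0],
  [0,0,0,0,0,0],
  [0,0,0,0,0,0],
  [0,0,0,0,0,0],
], gripper=1)

```text
time: 4.68
tool_pos: [0.5529, -0.1378, 0.0458]
ee_rot: [-3.14, -0.615, 0.003]
wrist_force: [-0.0, -0.3, 0.1]
width: 0.0458
finger_force: 30.0
```

Emit:
drive_tool([
  [0,0,-0.2,0,0,0],
  [0,0,-0.5,0,0,0],
  [0,0,-0.9,0,0,0],
  [0,0,-0.9,0,0,0],
  [0,0,0,0,0,0],
])

```text
time: 5.3
tool_pos: [0.4959, -0.1394, 0.131]
ee_rot: [3.139, -0.62, 0.004]
wrist_force: [0.3, -0.0, -0.3]
width: 0.0455
finger_force: 30.0
```

```bash
python3 - <<'E'
from h import *;from bench import *;import pickle
c=snapshot('wrist');o=get_obs();pickle.dump(c,open('s4.pkl','wb'));print(o['time'],o['width'],o['finger_force'],o['tool_pos'],o['ee_rot'])
W=cloud(c);A=np.linalg.inv(cur());Q=W@A[:3,:3].T+A[:3,3]
k=blob(c,'yellow',(250,150,400,380));m=np.zeros((480,640),np.uint8);cv2.drawContours(m,[k],-1,1,-1);m=cv2.erode(m,np.ones((5,5)))
P=Q[m>0];P=P[(P[:,2]>-.06)&(P[:,2]<0)];p0,n=fitplane(P);print('marker in tool: n',n,'p0',p0, 'xr',np.percentile(P[:,0],[1,99]),'yr',np.percentile(P[:,1],[1,99]))
q=cv2.minAreaRect(k);print(q)
E
```

```text
5.35 0.045082627394964894 29.999719262123108 [ 0.49537829 -0.13866192  0.12864019] [ 3.14139075e+00 -6.16623286e-01  3.13312727e-03]
marker in tool: n [-9.26605277e-04  7.19557417e-03  9.99973682e-01] p0 [ 0.00050773  0.00025169 -0.03534529] xr [-0.03997857  0.03636842] yr [-0.02072713  0.02127196]
((321.0, 299.0), (134.0, 86.0), 90.0)
```

```bash
python3 - <<'E'
from h import *;import pickle
c=pickle.load(open('s4.pkl','rb'));M=T([.49538,-.13866,.12864],[3.1414,-.6166,.0031]);A=np.linalg.inv(M)
k=blob(c,'yellow',(250,150,400,380))[:,0]
p0=(M@[0,0,-.0353,1])[:3];n=-M[:3,2]
q=onplane(c,k,p0,n)@A[:3,:3].T+A[:3,3]
for nm,s in(('mid',abs(q[:,1])<.008),):print(q[s,0].min(),q[s,0].max())
for x in(.03,.02,-.03):
    s=abs(q[:,0]-x)<.004;print(x,q[s,1].min(),q[s,1].max())
print(k[:,1].min(),k[:,1].max())
yaw=np.radians(9.6);t=np.array([.503,.2505,.006]);ey=np.array([-np.sin(yaw),np.cos(yaw),0])
m=t+ey*-.0223+[0,0,.0118]
for dx in(.008,.004):
  B=mk(m,.1745,yaw+PI/2,dx,.1-.0313);plan(M,B)
E
```

```text
-0.04194936051776543 0.03828626151165537
0.03 -0.02193057834639614 0.022845881295319337
0.02 -0.022200645425201476 0.022689576260838423
-0.03 -0.022107011246438338 0.02213454431450304
232 366
n 19 row [0.426, -0.393, 0.117, 0.204, -0.304, -0.909] path [[0.562, -0.051, 0.148], [0.588, 0.057, 0.143], [0.568, 0.164, 0.119]]
n 19 row [0.422, -0.388, 0.116, 0.204, -0.304, -0.909] path [[0.561, -0.052, 0.147], [0.588, 0.055, 0.143], [0.568, 0.161, 0.119]]
```

```bash
cat >> h.py <<'E'
YAW=np.radians(9.6);TR=np.array([.503,.2505,.006]);EX=np.array([np.cos(YAW),np.sin(YAW),0]);EY=np.array([-np.sin(YAW),np.cos(YAW),0])
def tray(x,y,z):return TR+EX*x+EY*y+np.array([0,0,z])
E
python3 - <<'E'
from h import *
B=mk(tray(0,-.0223,.0118),.1745,YAW+PI/2,.0067,-.0313);B[2,3]+=.17;plan(cur(),B,20);print(B[:3,3])
E
```

```text
n 20 row [0.411, -0.329, 0.022, 0.194, -0.289, -0.864] path [[0.555, -0.06, 0.164], [0.58, 0.041, 0.177], [0.564, 0.144, 0.172]]
[0.50652481 0.22966006 0.15581211]
```

Emit:
drive_tool([
  [0.41,-0.33,0.02,0.19,-0.29,-0.86],
  [0.41,-0.33,0.02,0.19,-0.29,-0.86],
  [0.41,-0.33,0.02,0.19,-0.29,-0.86],
  [0.41,-0.33,0.02,0.19,-0.29,-0.86],
  [0.41,-0.33,0.02,0.19,-0.29,-0.86],
  [0.41,-0.33,0.02,0.19,-0.29,-0.86],
  [0.41,-0.33,0.02,0.19,-0.29,-0.86],
  [0.41,-0.33,0.02,0.19,-0.29,-0.86],
  [0.41,-0.33,0.02,0.19,-0.29,-0.86],
  [0.41,-0.33,0.02,0.19,-0.29,-0.86],
  [0.41,-0.33,0.02,0.19,-0.29,-0.86],
  [0.41,-0.33,0.02,0.19,-0.29,-0.86],
  [0.41,-0.33,0.02,0.19,-0.29,-0.86],
  [0.41,-0.33,0.02,0.19,-0.29,-0.86],
  [0.41,-0.33,0.02,0.19,-0.29,-0.86],
  [0.41,-0.33,0.02,0.19,-0.29,-0.86],
  [0.41,-0.33,0.02,0.19,-0.29,-0.86],
  [0.41,-0.33,0.02,0.19,-0.29,-0.86],
  [0.41,-0.33,0.02,0.19,-0.29,-0.86],
  [0.41,-0.33,0.02,0.19,-0.29,-0.86],
])

```text
time: 7.85
tool_pos: [0.5054, 0.2316, 0.1526]
ee_rot: [-3.138, 0.178, 1.734]
wrist_force: [0.7, -0.3, -0.3]
width: 0.0457
finger_force: 30.0
```

Emit:
drive_tool([
  [0,0,0,0,0,0],
  [0,0,0,0,0,0],
])

```text
time: 8.1
tool_pos: [0.5065, 0.2304, 0.1544]
ee_rot: [3.141, 0.177, 1.729]
wrist_force: [-0.1, -0.1, -0.2]
width: 0.0455
finger_force: 30.0
```

```bash
python3 - <<'E'
from h import *;from bench import *;import pickle
d={n:snapshot(n) for n in('wrist','scene','top')};pickle.dump(d,open('s5.pkl','wb'));o=get_obs();print(o['tool_pos'],o['ee_rot'],o['width'],o['joint_positions'].round(2))
im=d['wrist']['image'].copy()
for p in[(0,-.0683,.0118),(0,-.0223,.0118),(.064,.13,.012),(-.064,.13,.012),(0,.13,0),(-.071,.027,.048)]:
    q=proj(d['wrist'],tray(*p))[0];cv2.circle(im,tuple(int(v) for v in q),3,(255,0,255),-1)
cv2.imwrite('pics/w5.png',im)
E
```

```text
[0.50691413 0.22990686 0.15564503] [3.13900762 0.17620158 1.72787087] 0.04574663904548199 [ 0.44  0.15  1.36 -0.17  1.67  0.27]
```

View pics/w5.png

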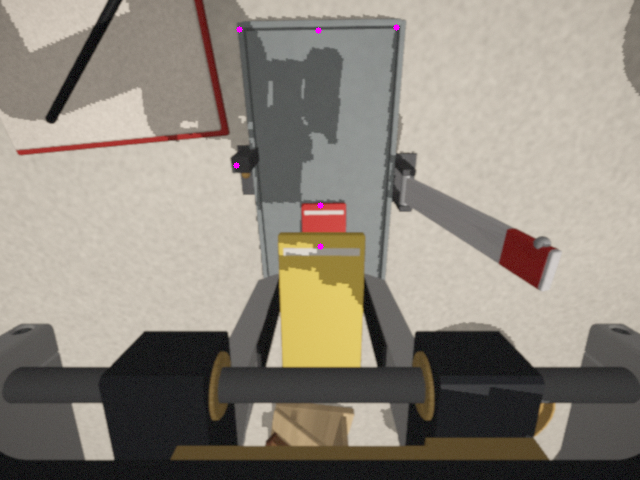

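The overlay matches the tray within a few pixels. Red's low edge spans (302–346, 203), about 4 px right of the predicted centre line, so I'll refine the sideways position.

```bash
python3 - <<'E'
from h import *;import pickle
d=pickle.load(open('s5.pkl','rb'));c=d['wrist'];up=np.array([0,0,1.])
def tf(P):
    r=P-TR;return np.c_[r@EX,r@EY,r[:,2]].round(4)
k=blob(c,'red',(290,195,360,240))[:,0];print('px',k.min(0),k.max(0))
L=k[:,0].min();R_=k[:,0].max();Tp=k[:,1].min()
print('red edge corners',tf(onplane(c,[(L-.5,Tp+4),(R_+.5,Tp+4),((L+R_)/2,Tp-.5)],tray(0,-.025,.009),up)).tolist())
g=cv2.cvtColor(c['image'],cv2.COLOR_BGR2GRAY)
W=cloud(c);
for v in(60,90,120):print(v,[ (u,int(W[v,u,2]*1000)) for u in list(range(234,256,2))+list(range(386,408,2))])
k=blob(d['top'],'red',(240,255,310,310))[:,0]
# wall rim by depth: points with z .015-.021
Q=tf(W[20:180,225:415].reshape(-1,3));m=(Q[:,2]>.008)&(Q[:,2]<.015)
for s in(-1,1):
    K=Q[m&(Q[:,0]*s>.05)&(Q[:,0]*s<.08)&(Q[:,1]>.05)&(Q[:,1]<.125)];
    for a,b in((.05,.08),(.09,.12)):
        z=K[(K[:,1]>a)&(K[:,1]<b),0];print(s,a,len(z),np.percentile(z,[3,50,97]))
E
```

```text
px [306 204] [306 204]
red edge corners [[-0.015, -0.0258, 0.009], [-0.014, -0.0258, 0.009], [-0.0144, -0.0209, 0.009]]
60 [(234, 0), (236, 0), (238, -2), (240, -1), (242, 17), (244, 17), (246, 16), (248, 9), (250, 6), (252, 5), (254, 6), (386, 5), (388, 6), (390, 4), (392, 3), (394, 6), (396, 10), (398, 17), (400, 17), (402, 16), (404, 0), (406, -2)]
90 [(234, -1), (236, 0), (238, 0), (240, 0), (242, -1), (244, 16), (246, 17), (248, 17), (250, 12), (252, 4), (254, 6), (386, 5), (388, 5), (390, 5), (392, 5), (394, 12), (396, 17), (398, 16), (400, 17), (402, 0), (404, -1), (406, 0)]
120 [(234, -1), (236, 0), (238, -2), (240, 0), (242, 0), (244, -1), (246, 0), (248, 17), (250, 16), (252, 16), (254, 8), (386, 5), (388, 6), (390, 4), (392, 14), (394, 16), (396, 16), (398, 16), (400, -2), (402, 0), (404, 0), (406, 0)]
-1 0.05 208 [-0.065779 -0.0632   -0.0609  ]
-1 0.09 254 [-0.066  -0.0633 -0.0611]
1 0.05 218 [0.0668 0.069  0.0717]
1 0.09 256 [0.0666 0.0688 0.0714]
```

```bash
sed -i 's/^def tray/TR=TR+.0028*EX\ndef tray/' h.py; python3 - <<'E'
from h import *;import pickle
d=pickle.load(open('s5.pkl','rb'));c=d['wrist'];W=cloud(c)
r=W[0:80,260:385].reshape(-1,3)-TR;Q=np.c_[r@EX,r@EY,r[:,2]]
K=Q[(Q[:,2]>.013)&(Q[:,2]<.022)&(Q[:,1]>.1)];print(len(K),np.percentile(K[:,1],[2,50,98]),K[:,2].mean())
h=cv2.cvtColor(c['image'],cv2.COLOR_BGR2HSV);print(h[220,296:352:6].tolist(), h[198:212:2,324].tolist())
u,v=np.where(True,324,0),0
for y in(-.028,-.024,-.020):print(y,proj(c,tray(0,y,.0085)))
print(proj(c,tray(-.023,-.028,.009)),proj(c,tray(.023,-.028,.009)))
B=mk(tray(0,-.0223,.0118),.1745,YAW+PI/2,.0067,-.0313)
E
```

```text
991 [0.13080743 0.13312644 0.13578043] 0.016833904972183327
[[75, 3, 147], [1, 163, 171], [2, 174, 201], [1, 177, 200], [2, 171, 203], [1, 169, 204], [2, 173, 204], [2, 170, 204], [1, 163, 202], [70, 5, 149]] [[68, 7, 147], [80, 6, 136], [1, 58, 93], [1, 179, 180], [1, 174, 202], [1, 170, 203], [4, 69, 211]]
-0.028 [[322.88730053 209.71013499]]
-0.024 [[322.86312263 206.03253969]]
-0.02 [[322.83869871 202.31752357]]
[[300.5206245  210.06103914]] [[345.26876677 209.69947695]]
```

```bash
python3 - <<'E'
from h import *
B=mk(tray(0,-.020,.0118),.1745,YAW+PI/2,.0067,-.0313);B[2,3]+=.03;plan(cur(),B,6);C=B.copy();C[2,3]-=.0285;plan(B,C,4);print(C[:3,3])
E
```

```text
n 6 row [0.11, 0.009, 0.572, 0.001, 0.003, -0.017] path [[0.507, 0.231, 0.121], [0.508, 0.231, 0.086], [0.508, 0.232, 0.051]]
n 4 row [0.031, 0.0, 0.175, -0.0, -0.0, -0.0] path [[0.509, 0.232, 0.009], [0.509, 0.232, 0.002], [0.509, 0.232, -0.006]]
[ 0.50890203  0.23239481 -0.01268789]
```

Emit:
drive_tool([
  [0.11,0.01,0.57,0,0,-0.02],
  [0.11,0.01,0.57,0,0,-0.02],
  [0.11,0.01,0.57,0,0,-0.02],
  [0.11,0.01,0.57,0,0,-0.02],
  [0.11,0.01,0.57,0,0,-0.02],
  [0.11,0.01,0.57,0,0,-0.02],
  [0,0,0,0,0,0],
])

```text
time: 9.12
tool_pos: [0.5074, 0.2316, 0.0145]
ee_rot: [-3.137, 0.177, 1.741]
wrist_force: [0.7, 0.4, 0.9]
width: 0.0457
finger_force: 30.0
```

Emit:
drive_tool([
  [0.03,0,0.17,0,0,0],
  [0.03,0,0.17,0,0,0],
  [0.03,0,0.17,0,0,0],
  [0.02,0,0.1,0,0,0],
  [0,0,0,0,0,0],
])

```text
time: 9.75
tool_pos: [0.5083, 0.2331, -0.0089]
ee_rot: [-3.141, 0.176, 1.742]
wrist_force: [0.3, -0.0, -0.7]
width: 0.0452
finger_force: 30.0
```

```bash
python3 - <<'E'
from h import *
B=mk(tray(0,-.020,.0118),.1745,YAW+PI/2,.0067,-.0313)
plan(cur(),B,1);D=cur();r=D[:3,3]-B[:3,3];print(r@EX,r@EY,r[2])
E
```

```text
n 1 row [0.005, 0.012, 0.135, -0.002, 0.019, 0.037] path [[0.508, 0.233, -0.01], [0.509, 0.233, -0.012], [0.509, 0.233, -0.013]]
-0.00047939357098749475 0.0007624670940584777 0.005329589713198298
```

Emit:
drive_tool([
  [0,0.01,0.06,0,0,0],
  [0,0,0.04,0,0,0],
  [0,0,0,0,0,0],
])

```text
time: 10.12
tool_pos: [0.5091, 0.2326, -0.0124]
ee_rot: [3.142, 0.176, 1.742]
wrist_force: [0.4, -0.1, -0.8]
width: 0.0452
finger_force: 30.1
```

Emit:
drive_tool([
  [0,0,0,0,0,0],
  [0,0,0,0,0,0],
  [0,0,0,0,0,0],
], gripper=0.36)

```text
time: 10.5
tool_pos: [0.5092, 0.2325, -0.0122]
ee_rot: [3.141, 0.176, 1.742]
wrist_force: [0.4, -0.5, 0.4]
width: 0.0602
finger_force: 0.0
```

Emit:
drive_tool([
  [0,0,-0.3,0,0,0],
  [0,0,-0.6,0,0,0],
  [0,0,-0.95,0,0,0],
  [0,0,-0.95,0,0,0],
  [0,0,-0.95,0,0,0],
  [0,0,-0.5,0,0,0],
  [0,0,0,0,0,0],
])

```text
time: 11.38
tool_pos: [0.5053, 0.2629, 0.1582]
ee_rot: [3.136, 0.174, 1.741]
wrist_force: [0.7, -0.5, -0.7]
width: 0.0606
finger_force: 0.0
```

```bash
python3 - <<'E'
from h import *;from bench import *;import pickle
d={n:snapshot(n) for n in('wrist','scene','top')};pickle.dump(d,open('s6.pkl','wb'));o=get_obs();print(o['tool_pos'],o['ee_rot'],o['width'])
c=d['wrist'];cv2.imwrite('pics/w6.png',c['image'])
E
```

```text
[0.50346801 0.26148703 0.15389881] [-3.13968328  0.17674058  1.74208973] 0.060061440136560694
```

View pics/w6.png

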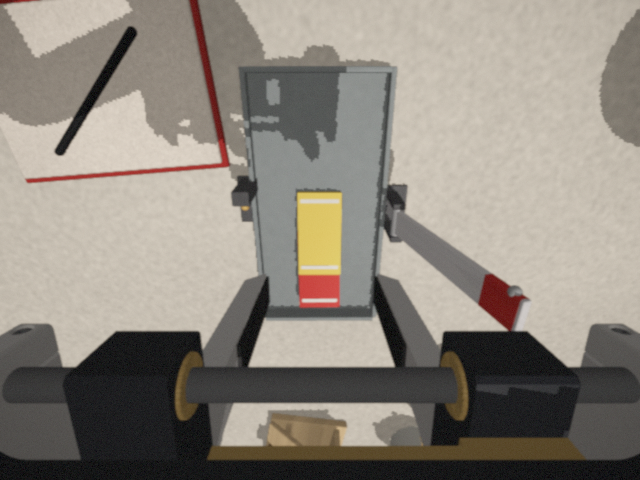

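Yellow lies on red at (320,232), lined up with red's visible half at (320,290) and with the low end down the tray. Next I measure it and plan the blue pick.

```bash
python3 - <<'E'
from h import *;import pickle
d=pickle.load(open('s6.pkl','rb'));c=d['wrist'];W=cloud(c)
def loc(q):
    r=q-TR;return np.c_[r@EX,r@EY,r[:,2]]
for nm,b in(('yellow',(285,180,355,285)),('red',(285,268,350,315))):
    k=blob(c,nm,b);m=np.zeros((480,640),np.uint8);cv2.drawContours(m,[k],-1,1,-1);m=cv2.erode(m,np.ones((5,5)))
    p0,n=fitplane(W[m>0]);q=loc(onplane(c,k[:,0],p0,n));rr=cv2.minAreaRect(q[:,:2].astype(np.float32))
    print(nm,'n',n@EX,n@EY,n[2],'rect',rr,'yr',q[:,1].min(),q[:,1].max(),'xr',q[:,0].min(),q[:,0].max(),'z',loc(p0[None]))
B=mk([.528,-.2335,.0647],-.611,0,.0067,.05);plan(cur(),B,20)
E
```

```text
yellow n 0.9798254959689888 -0.1933763331852576 0.05047366851091267 rect ((-0.01610536314547062, -0.1927357017993927), (0.6810267567634583, 0.0016720283310860395), 86.87932586669922) yr -0.5327896167138824 0.14722726179897322 xr -0.033807819301544195 0.0032666376477643705 z [[-0.01082309 -0.01850602  0.01694289]]Traceback (most recent call last):
  File "<stdin>", line 6, in <module>
  File "h.py", line 16, in blob
    return max(cs,key=cv2.contourArea)
ValueError: max() iterable argument is empty
```

```bash
sed -i "s/(20,138,60)/(18,110,60)/;s/(172,150,60)/(172,120,60)/;s/(0,190,60)/(0,140,60)/" h.py; cat >> h.py <<'E'
def meas(c,nm,b,y):
    k=blob(c,nm,b)[:,0];n=EY*np.sin(.1745)+np.array([0,0,np.cos(.1745)])
    q=onplane(c,k,tray(0,y,.0118)+.004*n,n);r=q-TR;q=np.c_[r@EX,r@EY].astype(np.float32)
    m=cv2.minAreaRect(q);print(nm,'centre mm',np.round(np.array(m[0])*1000,1),'size',np.round(np.array(m[1])*1000,1),'ang',round(m[2],1),'y range',q[:,1].min()*1000,q[:,1].max()*1000)
E
python3 - <<'E'
from h import *;import pickle
c=pickle.load(open('s6.pkl','rb'))['wrist'];meas(c,'yellow',(285,180,355,285),-.02);meas(c,'red',(285,268,350,315),-.0655)
B=mk([.528,-.2335,.0647],-.611,0,.0067,.05);plan(cur(),B,20);print(B[:3,3])
E
```

```text
yellow centre mm [  0.7 -21.5] size [45.9 87.7] ang 0.1 y range -65.35717 22.37829
red centre mm [  0.6 -90.5] size [44.1 37.5] ang 1.0 y range -109.47683 -72.02857
n 20 row [-0.578, 0.408, -0.005, -0.192, 0.288, 0.868] path [[0.584, 0.148, 0.172], [0.61, 0.01, 0.177], [0.581, -0.126, 0.158]]
[ 0.50480346 -0.2335      0.10949744]
```

Emit:
drive_tool([
  [-0.58,0.41,0,-0.19,0.29,0.87],
  [-0.58,0.41,0,-0.19,0.29,0.87],
  [-0.58,0.41,0,-0.19,0.29,0.87],
  [-0.58,0.41,0,-0.19,0.29,0.87],
  [-0.58,0.41,0,-0.19,0.29,0.87],
  [-0.58,0.41,0,-0.19,0.29,0.87],
  [-0.58,0.41,0,-0.19,0.29,0.87],
  [-0.58,0.41,0,-0.19,0.29,0.87],
  [-0.58,0.41,0,-0.19,0.29,0.87],
  [-0.58,0.41,0,-0.19,0.29,0.87],
  [-0.58,0.41,0,-0.19,0.29,0.87],
  [-0.58,0.41,0,-0.19,0.29,0.87],
  [-0.58,0.41,0,-0.19,0.29,0.87],
  [-0.58,0.41,0,-0.19,0.29,0.87],
  [-0.58,0.41,0,-0.19,0.29,0.87],
  [-0.58,0.41,0,-0.19,0.29,0.87],
  [-0.58,0.41,0,-0.19,0.29,0.87],
  [-0.58,0.41,0,-0.19,0.29,0.87],
  [-0.58,0.41,0,-0.19,0.29,0.87],
  [-0.58,0.41,0,-0.19,0.29,0.87],
], gripper=0.3)

```text
time: 14.02
tool_pos: [0.5044, -0.2347, 0.1029]
ee_rot: [-3.129, -0.611, -0.013]
wrist_force: [-0.3, 0.0, -0.1]
width: 0.0658
finger_force: 0.0
```

Emit:
drive_tool([
  [0,0,0,0,0,0],
  [0,0,0,0,0,0],
])

```text
time: 14.28
tool_pos: [0.5061, -0.2344, 0.1051]
ee_rot: [-3.132, -0.612, -0.008]
wrist_force: [0.3, -0.2, -0.5]
width: 0.0656
finger_force: 0.0
```

```bash
python3 - <<'E'
from h import *;from bench import *
c=snapshot('wrist');A=cur();n=np.array([-.5736,0,.8192])
k=blob(c,'blue',(240,130,400,380))[:,0];q=onplane(c,k,[.5256,-.2328,.0679],n)
print(k.min(0),k.max(0),'y',q[:,1].min(),q[:,1].max(),'x',q[:,0].min(),q[:,0].max())
y=(q[:,1].min()+q[:,1].max())/2
plan(A,mk([.528,y,.0647],-.611,0,.0067,-.0305),4);print(A[:3,3],get_obs()['ee_rot'])
E
```

```text
[291 203] [351 314] y -0.2559514048299921 -0.21142506164708003 x 0.4890283353368567 0.5624793356172147
n 4 row [0.004, -0.003, 0.477, -0.011, -0.004, -0.013] path [[0.518, -0.234, 0.09], [0.529, -0.234, 0.075], [0.54, -0.234, 0.059]]
[ 0.50659347 -0.23431476  0.10566096] [-3.13336505 -0.61260745 -0.00657444]
```

Emit:
drive_tool([
  [0,0,0.6,-0.02,0,-0.03],
  [0,0,0.6,-0.02,0,-0.03],
  [0,0,0.45,0,0,0],
  [0,0,0.24,0,0,0],
  [0,0,0,0,0,0],
  [0,0,0,0,0,0],
])

```text
time: 15.08
tool_pos: [0.5498, -0.2346, 0.0442]
ee_rot: [3.141, -0.613, 0.0]
wrist_force: [-0.4, 0.7, 0.3]
width: 0.0659
finger_force: 0.0
```

```bash
python3 - <<'E'
from h import *
plan(cur(),mk([.528,-.2337,.0647],-.611,0,.0067,-.0305),1)
E
```

```text
n 1 row [0.014, -0.023, 0.03, 0.004, -0.022, 0.002] path [[0.55, -0.234, 0.044], [0.55, -0.234, 0.044], [0.551, -0.234, 0.044]]
```

Emit:
drive_tool([
  [0.01,-0.02,0.03,0,0,0],
  [0,0,0,0,0,0],
  [0,0,0,0,0,0],
  [0,0,0,0,0,0],
], gripper=1)

```text
time: 15.58
tool_pos: [0.5504, -0.2339, 0.043]
ee_rot: [3.142, -0.613, -0.001]
wrist_force: [-2.6, 0.6, 2.6]
width: 0.0456
finger_force: 30.0
```

Emit:
drive_tool([
  [0,0,-0.2,0,0,0],
  [0,0,-0.5,0,0,0],
  [0,0,-0.9,0,0,0],
  [0,0,-0.9,0,0,0],
  [0,0,0,0,0,0],
])

```text
time: 16.2
tool_pos: [0.4932, -0.2352, 0.1276]
ee_rot: [3.136, -0.616, 0.001]
wrist_force: [-0.5, 0.0, -0.8]
width: 0.0457
finger_force: 30.0
```

```bash
python3 - <<'E'
from h import *;from bench import *
c=snapshot('wrist');M=cur();A=np.linalg.inv(M);W=cloud(c);Q=W@A[:3,:3].T+A[:3,3]
k=blob(c,'blue',(250,150,400,380));m=np.zeros((480,640),np.uint8);cv2.drawContours(m,[k],-1,1,-1);m=cv2.erode(m,np.ones((7,7)))
z=np.median(Q[m>0][:,2]);print('top z',z)
q=onplane(c,k[:,0],(M@[0,0,z,1])[:3],-M[:3,2])@A[:3,:3].T+A[:3,3];s=abs(q[:,1])<.008;print('front x',q[s,0].max(),'y',q[:,1].min(),q[:,1].max())
dx=.045-q[s,0].max();print('dx',dx)
B=mk(tray(.0007,.025,.0118),.1745,YAW+PI/2,dx,z+.004);B[2,3]+=.17;plan(M,B,20);print(B[:3,3])
E
```

```text
top z -0.03637821404865246
front x 0.04104249048022013 y -0.022895034128390307 0.02374122847847157
dx 0.00395750951977987
n 20 row [0.559, -0.464, 0.036, 0.194, -0.287, -0.866] path [[0.574, -0.124, 0.172], [0.608, 0.015, 0.188], [0.583, 0.157, 0.179]]
[0.50256927 0.27403377 0.15522641]
```

Emit:
drive_tool([
  [0.56,-0.46,0.04,0.19,-0.29,-0.87],
  [0.56,-0.46,0.04,0.19,-0.29,-0.87],
  [0.56,-0.46,0.04,0.19,-0.29,-0.87],
  [0.56,-0.46,0.04,0.19,-0.29,-0.87],
  [0.56,-0.46,0.04,0.19,-0.29,-0.87],
  [0.56,-0.46,0.04,0.19,-0.29,-0.87],
  [0.56,-0.46,0.04,0.19,-0.29,-0.87],
  [0.56,-0.46,0.04,0.19,-0.29,-0.87],
  [0.56,-0.46,0.04,0.19,-0.29,-0.87],
  [0.56,-0.46,0.04,0.19,-0.29,-0.87],
  [0.56,-0.46,0.04,0.19,-0.29,-0.87],
  [0.56,-0.46,0.04,0.19,-0.29,-0.87],
  [0.56,-0.46,0.04,0.19,-0.29,-0.87],
  [0.56,-0.46,0.04,0.19,-0.29,-0.87],
  [0.56,-0.46,0.04,0.19,-0.29,-0.87],
  [0.56,-0.46,0.04,0.19,-0.29,-0.87],
  [0.56,-0.46,0.04,0.19,-0.29,-0.87],
  [0.56,-0.46,0.04,0.19,-0.29,-0.87],
  [0.56,-0.46,0.04,0.19,-0.29,-0.87],
  [0.56,-0.46,0.04,0.19,-0.29,-0.87],
])

```text
time: 18.75
tool_pos: [0.5031, 0.2742, 0.1469]
ee_rot: [-3.135, 0.185, 1.75]
wrist_force: [0.1, 0.6, -0.3]
width: 0.0457
finger_force: 30.0
```

Emit:
drive_tool([
  [0,0,0,0,0,0],
  [0,0,0,0,0,0],
])

```text
time: 19.0
tool_pos: [0.5044, 0.2729, 0.1486]
ee_rot: [-3.139, 0.184, 1.745]
wrist_force: [1.0, 0.1, 0.1]
width: 0.0456
finger_force: 30.0
```

```bash
python3 - <<'E'
from h import *
B=mk(tray(.0007,.025,.0118),.1745,YAW+PI/2,.004,-.0324);B[2,3]+=.03;plan(cur(),B,7);print(B[:3,3],cur()[:3,3])
E
```

```text
n 7 row [0.09, -0.005, 0.468, -0.002, 0.013, 0.009] path [[0.504, 0.273, 0.115], [0.503, 0.273, 0.082], [0.503, 0.274, 0.049]]
[0.50256292 0.2740713  0.01519758] [0.50437364 0.27287887 0.14858136]
```

Emit:
drive_tool([
  [0.09,0,0.47,0,0.01,0],
  [0.09,0,0.47,0,0.01,0],
  [0.09,0,0.47,0,0.01,0],
  [0.09,0,0.47,0,0.01,0],
  [0.09,0,0.47,0,0.01,0],
  [0.09,0,0.47,0,0.01,0],
  [0.09,0,0.47,0,0.02,0],
  [0,0,0,0,0,0],
  [0.03,0,0.17,0,0,0],
  [0.03,0,0.17,0,0,0],
  [0.03,0,0.13,0,0,0],
  [0,0,0,0,0,0],
])

```text
time: 20.5
tool_pos: [0.5037, 0.2744, -0.0036]
ee_rot: [-3.14, 0.175, 1.745]
wrist_force: [0.3, -0.5, -0.4]
width: 0.0457
finger_force: 30.0
```

```bash
python3 - <<'E'
from h import *
B=mk(tray(.0007,.025,.0118),.1745,YAW+PI/2,.004,-.0324);plan(cur(),B,1);r=cur()[:3,3]-B[:3,3];print(r@EX,r@EY,r[2])
E
```

```text
n 1 row [0.046, -0.028, 0.278, -0.009, 0.006, 0.063] path [[0.503, 0.274, -0.006], [0.503, 0.274, -0.009], [0.503, 0.274, -0.012]]
0.001135218941836451 0.00014497189091671996 0.011251037331255122
```

Emit:
drive_tool([
  [0.02,-0.02,0.1,0,0,0.06],
  [0.02,-0.01,0.08,0,0,0],
  [0,0,0.05,0,0,0],
  [0,0,0,0,0,0],
])

```text
time: 21.0
tool_pos: [0.5028, 0.2743, -0.0126]
ee_rot: [-3.141, 0.175, 1.739]
wrist_force: [0.1, 1.0, -1.2]
width: 0.0456
finger_force: 30.0
```

Emit:
drive_tool([
  [0,0,0,0,0,0],
  [0,0,0,0,0,0],
  [0,0,0,0,0,0],
], gripper=0.36)

```text
time: 21.38
tool_pos: [0.5029, 0.2743, -0.0123]
ee_rot: [3.141, 0.175, 1.738]
wrist_force: [-0.1, 0.3, 0.3]
width: 0.0601
finger_force: 0.0
```

Emit:
drive_tool([
  [0,0,-0.3,0,0,0],
  [0,0,-0.6,0,0,0],
  [0,0,-0.95,0,0,0],
  [0,0,-0.95,0,0,0],
  [0,0,-0.95,0,0,0],
  [0,0,-0.95,0,0,0],
  [0,0,-0.9,0,0,0],
  [0,0,0,0,0,0],
], gripper=0.36)

```text
time: 22.38
tool_pos: [0.4978, 0.3142, 0.2131]
ee_rot: [3.133, 0.171, 1.738]
wrist_force: [-0.1, -0.1, -0.3]
width: 0.0601
finger_force: 0.0
```

```bash
python3 - <<'E'
from h import *;from bench import *;import pickle
d={n:snapshot(n) for n in('wrist','scene','top')};pickle.dump(d,open('s7.pkl','wb'));o=get_obs();print(o['tool_pos'],o['ee_rot'],o['width'])
c=d['wrist'];cv2.imwrite('pics/w7.png',c['image'])
for nm,y in(('yellow',-.021),('blue',.025)):
    q=proj(c,tray(0,y,.012))[0].astype(int);meas(c,nm,(q[0]-45,max(0,q[1]-70),q[0]+45,q[1]+70),y)
W=cloud(c);h=cv2.cvtColor(c['image'],cv2.COLOR_BGR2HSV)
m=(mask(c,'red')>0)&(W[...,2]>.1);P=W[m];r=P-TR
print('bar red end',len(P),'tray x',np.median(r@EX),'y',np.median(r@EY),'z',np.median(P[:,2]))
E
```

```text
[0.49577811 0.31234455 0.20685033] [-3.13944021  0.17557535  1.73888644] 0.0606314015344982
yellow centre mm [  0.5 -44.8] size [39.1 45.5] ang 89.8 y range -64.37794 -25.18197
blue centre mm [ 1.3 24.9] size [87.3 45. ] ang 89.9 y range -18.756578 68.553314
bar red end 564 tray x 0.11131154994584908 y 0.004139043940023379 z 0.17351610091855063
```

View pics/w7.png

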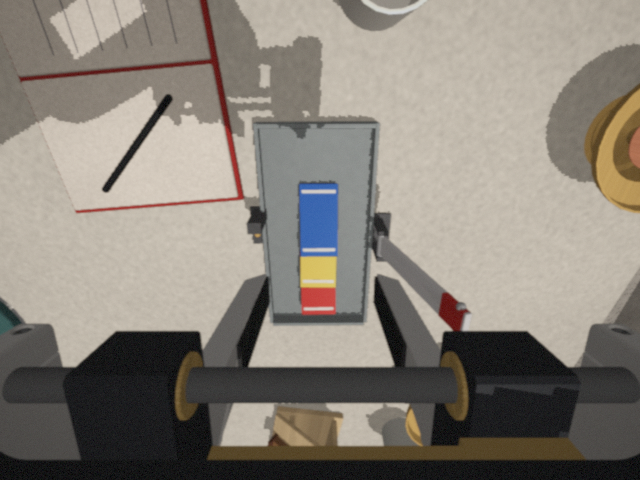

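The fan is complete and straight: blue at (318,215), yellow (318,270), red (318,300). The keeper still leans back, with its red end at (455,312). Now I bring the closed fingers round to its outer side.

```bash
cat >> h.py <<'E'
def kp(x,z,y=0): # fingertip centre at tray x, world tip height z
    p=tray(x,y,0);p[2]=z-.0235;return T(p,[PI,0,YAW+PI/2])
E
python3 - <<'E'
from h import *
A=cur();plan(A,kp(.16,.24),6);plan(kp(.16,.24),kp(.16,.15),3)
E
```

```text
n 6 row [-0.262, 0.665, -0.014, -0.003, 0.293, 0.001] path [[0.538, 0.304, 0.21], [0.58, 0.295, 0.213], [0.622, 0.286, 0.215]]
n 3 row [0.0, 0.0, 0.75, -0.0, -0.0, -0.0] path [[0.664, 0.278, 0.194], [0.664, 0.278, 0.172], [0.664, 0.278, 0.149]]
```

Emit:
drive_tool([
  [-0.26,0.67,-0.01,0,0.29,0],
  [-0.26,0.67,-0.01,0,0.29,0],
  [-0.26,0.67,-0.01,0,0.29,0],
  [-0.26,0.67,-0.01,0,0.29,0],
  [-0.26,0.67,-0.01,0,0.29,0],
  [-0.26,0.67,-0.01,0,0.29,0],
  [0,0,0,0,0,0],
  [0,0,0.75,0,0,0],
  [0,0,0.75,0,0,0],
  [0,0,0.75,0,0,0],
  [0,0,0,0,0,0],
], gripper=1)

```text
time: 23.9
tool_pos: [0.6615, 0.2785, 0.122]
ee_rot: [-3.132, 0.002, 1.74]
wrist_force: [0.3, -0.1, -0.4]
width: 0.0005
finger_force: 0.0
```

```bash
python3 - <<'E'
from h import *;from bench import *
c=snapshot('wrist');cv2.imwrite('pics/w8.png',c['image']);o=get_obs();print(o['tool_pos'],o['ee_rot'],o['width'],o['joint_positions'].round(2))
plan(cur(),kp(.0185,.15),6)
E
```

```text
[0.66300357 0.27886709 0.12490776] [-3.13665273e+00  1.49144931e-03  1.73958654e+00] 0.0006823102492011697 [ 0.32  0.49  0.98 -0.    1.68  0.15]
n 6 row [-0.005, -0.588, -0.005, -0.008, 0.002, 0.002] path [[0.628, 0.273, 0.125], [0.594, 0.266, 0.126], [0.559, 0.26, 0.126]]
```

View pics/w8.png

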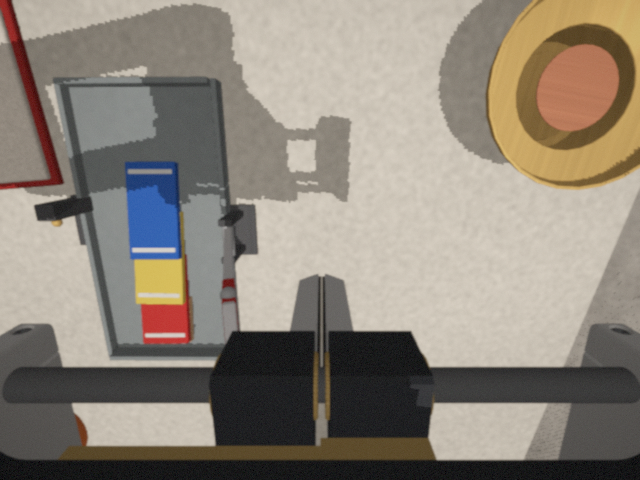

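The keeper is at (228,290) and the closed fingertips at (322,278) on its outer side, with the fan undisturbed. I push it over.

Emit:
drive_tool([
  [0,-0.59,0,0,0,0],
  [0,-0.5,0,0,0,0],
  [0,-0.5,0,0,0,0],
  [0,-0.5,0,0,0,0],
  [0,-0.5,0,0,0,0],
  [0,-0.5,0,0,0,0],
  [0,-0.44,0,0,0,0],
  [0,0,0,0,0,0],
])

```text
time: 24.95
tool_pos: [0.5259, 0.2557, 0.1296]
ee_rot: [3.138, -0.0, 1.739]
wrist_force: [0.7, -0.1, -0.2]
width: 0.0007
finger_force: 0.0
```

Emit:
drive_tool([
  [0,-0.27,0.18,0,0,0],
  [0,-0.28,0.17,0,0,0],
  [0,-0.26,0.34,0,0,0],
  [0,-0.25,0.34,0,0,0],
  [0,-0.17,0.39,0,0,0],
  [0,-0.16,0.39,0,0,0],
  [0,0,0,0,0,0],
])

```text
time: 25.82
tool_pos: [0.4694, 0.2451, 0.0524]
ee_rot: [-3.138, 0.002, 1.739]
wrist_force: [0.4, 0.9, 0.6]
width: 0.0004
finger_force: 0.0
```

```bash
python3 - <<'E'
from h import *;from bench import *
c=snapshot('wrist');cv2.imwrite('pics/w9.png',c['image']);A=cur()
r=A[:3,3]-TR;print('tip tray x',r@EX,'y',r@EY,'tip z',A[2,3]+.0235,get_obs()['wrist_force'])
plan(A,kp(-.041,.055),4);plan(A,kp(-.041,.044),4)
E
```

```text
tip tray x -0.03564135534094061 y 0.0004566906686211446 tip z 0.0771243611854129 [-0.41264832  0.41323667  0.04236823]
n 4 row [-0.003, -0.033, 0.138, -0.004, 0.003, 0.001] path [[0.469, 0.245, 0.048], [0.468, 0.245, 0.043], [0.467, 0.244, 0.037]]
n 4 row [-0.003, -0.033, 0.207, -0.004, 0.003, 0.001] path [[0.469, 0.245, 0.045], [0.468, 0.245, 0.037], [0.467, 0.244, 0.029]]
```

View pics/w9.png

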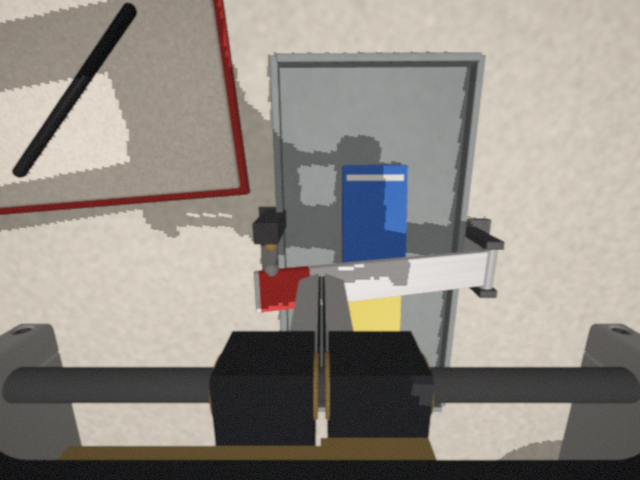

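The bar now lies across the fan at about 15 degrees, its red end at (285,290) and the fingertips on it at (322,280). I press down.

Emit:
drive_tool([
  [0,-0.05,0.3,0,0,0],
  [0,-0.05,0.25,0,0,0],
  [0,-0.03,0.15,0,0,0],
  [0,0,0.08,0,0,0],
  [0,0,0.04,0,0,0],
  [0,0,0,0,0,0],
])

```text
time: 26.62
tool_pos: [0.4659, 0.2448, 0.0215]
ee_rot: [-3.141, 0.001, 1.738]
wrist_force: [-0.2, 0.1, 0.1]
width: 0.0003
finger_force: 0.0
```

```bash
cat > bar.py <<'E'
from h import *;from bench import *
A=cur();r=A[:3,3]-TR;print('tip',r@EX,'z',A[2,3]+.0235,get_obs()['wrist_force'])
c=snapshot('wrist');W=cloud(c);r=W-TR;X=r@EX;Y=r@EY;Z=W[...,2]
m=(abs(Y)<.009)&(Z>.03)&(Z<.08)&(X<.06)&(X>-.095)&((X<-.058)|(X>-.02))
a=np.polyfit(X[m],Z[m],1);print(m.sum(),'bar angle',-a[0],'z at -69mm',np.polyval(a,-.069),[ (x,np.round(np.median(Z[m&(abs(X-x)<.004)]),4)) for x in(-.07,-.06,0,.03,.05)])
E
python3 bar.py
```

```text
tip -0.04030280071630394 z 0.04495812253179933 [-0.19580654  0.10805082  0.08275232]
4913 bar angle 0.01199446304464362 z at -69mm 0.0447443133845003 [(-0.07, np.float64(0.0448)), (-0.06, np.float64(0.0447)), (0, np.float64(0.0439)), (0.03, np.float64(0.0435)), (0.05, np.float64(0.0433))]
```

Emit:
drive_tool([
  [0,0,0.04,0,0,0],
  [0,0,0.03,0,0,0],
  [0,0,0,0,0,0],
])

```text
time: 27.05
tool_pos: [0.466, 0.2449, 0.0197]
ee_rot: [-3.141, 0.001, 1.739]
wrist_force: [-2.3, -0.5, 4.6]
width: 0.0006
finger_force: 2.4
```

Emit:
drive_tool([
  [0,0,-0.3,0,0,0],
  [0,0,-0.9,0,0,0],
  [0,0,-0.9,0,0,0],
  [0,0,-0.9,0,0,0],
  [0,0,-0.9,0,0,0],
  [0,0,0,0,0,0],
  [0,0,0,0,0,0],
])

```text
time: 27.92
tool_pos: [0.4656, 0.2448, 0.174]
ee_rot: [-3.14, 0.001, 1.739]
wrist_force: [-0.5, -0.6, -1.0]
width: 0.0004
finger_force: 0.0
```

```bash
python3 bar.py; python3 - <<'E'
from h import *;from bench import *
c=snapshot('top');s=snapshot('wrist');cv2.imwrite('pics/f.png',s['image'])
k=blob(c,'green',(497,235,540,305));print('green',cv2.minAreaRect(k)[0])
E
```

```text
tip -0.04064426555760904 z 0.19752506439242004 [-0.54799018 -0.55772415 -0.96494264]
1678 bar angle -0.0005007064839198156 z at -69mm 0.04294888927702537 [(-0.07, np.float64(0.043)), (-0.06, np.float64(0.0432)), (0, np.float64(0.0429)), (0.03, np.float64(0.043)), (0.05, np.float64(0.0431))]
green (518.0405883789062, 276.25677490234375)
```

View pics/f.png

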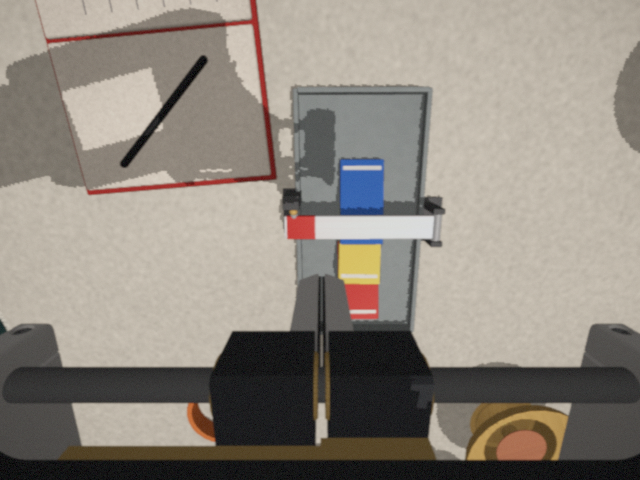

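The bar lies level across the fan at (360,228), measured at 0.00 rad after release. The fan is straight and green has not moved.

```bash
python3 -c "from bench import *;print(close_job())"
```

```text
the job is handed in; nothing more can be done
None
```

The job is handed in at about 28 s of the 64 s: yellow is shingled on red and blue on yellow in one straight line, the keeper is snapped shut (measured level after release), and green is unmoved on the stand.

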